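Index the mould turntable and lock it

TASK

The mould turntable was left standing between two stations. Push its upright post round anticlockwise (seen from above) until you feel the table click into the next detent, not on beyond it, then press the lock pin's black knob fully home so that the table is locked there. Push gently, always under 30 N, and leave the things round about where they stand.

Things in the scene. Friction and masses are not known exactly. Their poses are not given: they have to be found in the camera images.
- base: Fixed grey base of a round steel index table, 230 mm across, carrying three brass moulds and an empty ring seat. Origin: on the vertical turning axis at worktop level; z up; anticlockwise is from +x to +y. Disc top 50 mm, mould tops 106 mm above the worktop. Stations are 90 degrees apart; at the start the table stands 18 to 38 degrees short of the detent to be found.
- head (a point): Centre of the top of the grey head on the base's -x side, 80 mm above the worktop. The head reaches from 92 to 166 mm from the axis, is 44 mm wide and holds the spring detent ball and the lock pin. The ball holds the table within a few degrees of a detent and centres it; elsewhere the table stays where it is left.
- post (a point): Centre of the upright steel push post, 16 mm thick, 160 mm from the axis, outside the rim, free from 34 to 102 mm above the worktop; this point is at 72 mm. Turning takes up to 3 N here. Before the detent the ball climbs a pin: over some 10 mm the push rises to 6 to 12 N and falls off, then the table jumps on by itself, some 10 mm here. A like push some 20 mm further on drives it out again.
- post_foot (a point): Foot of the push post, on the flat arm, 34 mm above the worktop. The arm runs under the disc, turns with it and was clamped to it by hand: in the detent to be found the post stands 105 degrees anticlockwise of the lock knob as seen from the axis (-75 degrees in the base's frame), give or take up to 16 degrees; the exact angle is nowhere measured, so it must be felt.
- lock_top (a point): Centre of the top of the round black knob, 32 mm across, of the vertical lock pin on the head, 103 mm from the axis; up, it is 135 mm above the worktop. The knob sits on the pin over a spring (2.5 N per mm, 7 mm of travel). Pressed down, the pin travels 12 mm against 2 to 5 N of friction and stays. In a detent it enters a slot in the disc; elsewhere the disc stops it after 2 to 3 mm.
- lock (a joint): How far the lock pin itself (not its sprung knob) is pressed down, m: 0 up, 0.012 fully home.
- frit_jar_mid (a point): Middle of a loose glass jar with a metal lid, 64 mm across, 92 mm tall; a bystander.
- wax_mid (a point): Middle of a loose block of beeswax, 43 x 64 x 26 mm; a bystander.
- bar_mid (a point): Middle of a loose solid glass bar, 25 mm thick, 100 mm long, lying; a bystander.

How it is judged:
At the end, for the whole second after the job is handed in: The lock pin is pressed home (at least 9.5 of its 12 mm, in the slot) with the table in the first detent anticlockwise of its start (post and lock knob 180 to 242 mm apart in plan, which no other station gives) (value of joint lock above 0.0095 m and horizontal distance between post and lock_top between 0.18 and 0.242 m); the robot touches nothing.
It fails at once if the robot or its fingers push on the table, its post or its lock with more than 30 N (contact force between any of the arm, the fingers and base above 30 N).
It fails at once if a loose bystander is moved more than 30 mm (distance of any of frit_jar_mid, wax_mid, bar_mid from where it was at the start of the episode above 0.03 m).
It also fails if it takes over 64 s, if anything falls off the work surface, if the arm or the gripper's body presses on something with over 40 N, if the wrist force passes 120 N, or if a joint passes its speed limit or range.

ROBOT

A 6-joint arm with a two-finger parallel gripper is mounted at the origin on a cart in front of the work surface, level with it; the furniture and walls round the work are solid. World frame = base frame: x ahead of the robot, y to its left, z up, the work surface at z = 0. Lengths are in m, angles in rad, forces in N, time in s.
With the tool pointing down it reaches from about 0.35 to 0.85 m from the base axis. Payload 8.1 kg.
Tool frame: the origin (TCP) lies on the mounting face of the last link; the fingertips stand 186 mm ahead of it and the grasp point (between the pads) lies 167 mm ahead of it (grip_point_offset is the distance from the TCP to the grasp point, in m); z points along the fingers, y is the direction in which the jaws open and shut (so a half turn about z gives the same grasp; the last joint's range is limited). The gripper opens to 93 mm and grips with 3 to 60 N. Pads are 15 mm wide; open, the fingers measure 128 mm over their backs; the gripper's body (75 mm by 188 mm) begins 65 mm behind the grasp point.
Start: joints at [1.193, 0.13, 1.488, -0, 1.523, -0.085], TCP at [0.173, 0.574, 0.405] pointing down, gripper open.
Joint ranges: [-2.96, 2.96], [-0.89, 2.26], [0.02, 2.5], [-1.34, 4.48], [0, 2.73], [-2.66, 2.66]. Speed limits (rad/s): [2.39, 2.39, 2.79, 3.14, 3.14, 3.14].

INTERFACE

Orientations are given as a rotation vector (axis times angle).
In Python, from plant import read_state, read_camera, close_job, grip_point_offset gives the robot as it stands.
- The arm moves only by the shell command python3 -m creep 'ROWS' [OPENING] [FORCE]. ROWS is JSON, a list of rows, each a list of 2 entries, a list of its own where there are three numbers: the shift along the tool's x, y, z in cm, then the turn, a rotation vector about the tool's x, y, z in degrees. In form: [[[tx, ty, tz], [rx, ry, rz]], ...]. A call has 1 to 12 rows; each row shifts and turns the commanded pose from where the row before left it, along the tool's axes as they then stand; what a row does not reach is not made up. A row lasts 1/12 s, in which the tool goes at most 41.7 mm and 7.16 degrees, less where a joint would pass 70% of its speed; a pose out of reach is approached as far as the arm can. A call is refused whole if a number of a shift passes 4.17 or a number of a turn 7.16, either way. A call with a gripper value outside its range is refused whole. OPENING is the opening in per cent of the stroke, from 0 (shut) to 100 (fully open), set as the call begins (- or left out, the last holds). The fingers move at their own pace and stop on an object; FORCE is the grip in N (left out, the last holds). Time passes only in rows, so rows that do not move let the fingers close. It gives the time, the measured TCP pose, the force and the opening at its end, in the units of the state.
- read_state(): the state, without advancing time (a new reading comes with each control period).
- read_camera(name): name is "scene" or "top" or "wrist"; returns a dict with "img" (384x512x3 uint8, red, green, blue), "K" (3x3 intrinsics, pixels), "T" (4x4, takes a point from camera to world coordinates). Camera axes: x right, y down, z forward; pixel columns grow to the right and rows downward; lengths in m; the calibration is good to about 2 mm. A picture is of the moment at which its call begins. There is no depth.
- close_job(): hands the job in, once; it reports no verdict.
The state is a dict: "t": time; "q": joint angles; "dq": joint speeds; "joint_torque": joint torques, N m; "tool_pos": TCP position; "orientation": TCP orientation; "force": force on the tool from outside, world axes, zero at the start; "wrist_torque": the same for the moment, N m; "opening": finger opening in m.
Only numpy, scipy, OpenCV 4.12 (cv2) and the standard library are available. Lean on these libraries where they do the work, as an engineer would, in place of code of your own. Each camera call takes 0.05 s, during which the arm holds its last target.

## Working session

There is one attempt and no reset: what is moved stays moved. The work goes in short steps, Python scripts to look and compute and a shell command to move; the robot and the scene stay as the last step left them, time stands still between calls to the robot, and variables do not carry over. Pictures are saved under pics/ and viewed, and the job is handed in when it is done.

```bash
ls; mkdir -p pics; python3 - <<'E'
from plant import *
import cv2
s=read_state()
for k,v in s.items(): print(k,v)
print(grip_point_offset)
for n in ["scene","top","wrist"]:
    c=read_camera(n); cv2.imwrite(f"pics/{n}0.png",c["img"][:,:,::-1]); print(n,c["K"].tolist(),c["T"].round(4).tolist())
E
```

```text
pics
t 0.0
q [ 1.19259683e+00  1.31140992e-01  1.48925804e+00 -4.61702293e-05
  1.52299949e+00 -8.54003580e-02]
dq [-0.00050893  0.00054841  0.00172424 -0.001761    0.00068353  0.00015808]
joint_torque [-8.33876857e-04 -5.59853911e+01 -4.91752446e+01  7.67600304e-02
  3.56853276e-02 -2.14168635e-04]
tool_pos [0.17308341 0.57425649 0.40371086]
orientation [-4.58229007e-01 -3.10761940e+00  2.77710020e-03]
force [-0.05511896 -0.60944029 -0.23760364]
wrist_torque [-0.02123881  0.04105834 -0.01932618]
opening 0.09303163406103145
0.1673
scene [[392.76457654475604, 0.0, 246.23109809587032], [0.0, 392.76457654475604, 190.38945759841366], [0.0, 0.0, 1.0]] [[0.8436, -0.2247, 0.4878, 0.0059], [-0.537, -0.3637, 0.7612, -0.6441], [0.0064, -0.904, -0.4275, 0.5636], [0.0, 0.0, 0.0, 1.0]]
top [[423.57913303112593, 0.0, 252.78775563404935], [0.0, 423.57913303112593, 199.92683051659384], [0.0, 0.0, 1.0]] [[-0.0168, -0.9935, 0.1129, 0.4119], [-0.9999, 0.0169, -0.0, 0.1071], [-0.0019, -0.1129, -0.9936, 1.1288], [0.0, 0.0, 0.0, 1.0]]
wrist [[282.57033558177386, 0.0, 253.37741285913813], [0.0, 282.57033558177386, 187.09441828598318], [0.0, 0.0, 1.0]] [[0.2888, 0.9174, 0.2737, 0.0965], [0.9574, -0.2766, -0.0832, 0.5974], [-0.0007, 0.2861, -0.9582, 0.3837], [0.0, 0.0, 0.0, 1.0]]
```

View pics/top0.png

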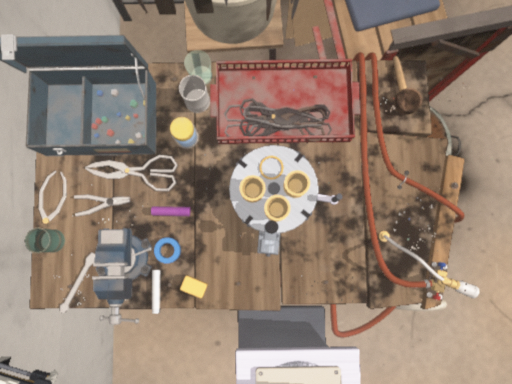

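View pics/scene0.png

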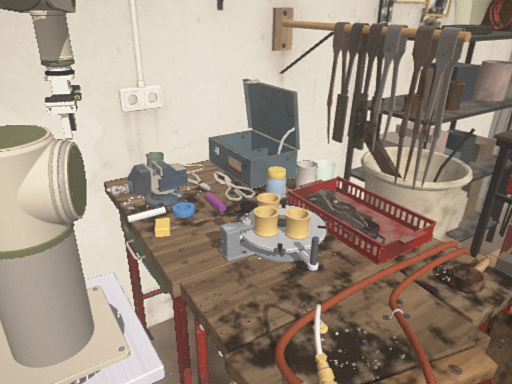

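View pics/wrist0.png

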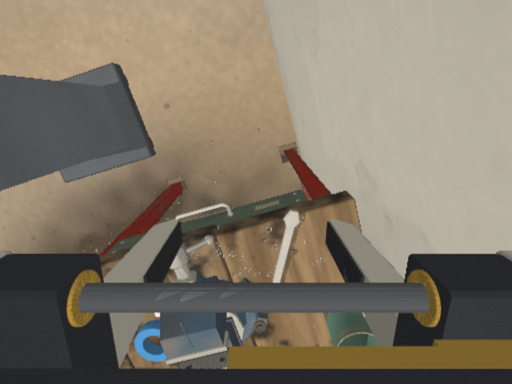

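The top picture shows the disc at about (274,188), the head below it at (268,243), the black knob at (271,227), and the post on its arm to the right at (335,199). The wax (193,287), jar (183,130) and bar (169,211, purple) stand to the left. I'll zoom in to measure.

```bash
python3 - <<'E'
import cv2
a=cv2.imread("pics/top0.png"); cv2.imwrite("pics/top0z.png",cv2.resize(a[135:265,215:350],None,fx=5.5,fy=4.5*1.0+1.0-1.0,interpolation=cv2.INTER_CUBIC))
a=cv2.imread("pics/scene0.png"); cv2.imwrite("pics/scene0z.png",cv2.resize(a[180:280,205:335],None,fx=6,fy=6,interpolation=cv2.INTER_CUBIC))
E
```

```text
(no output)
```

View pics/top0z.png

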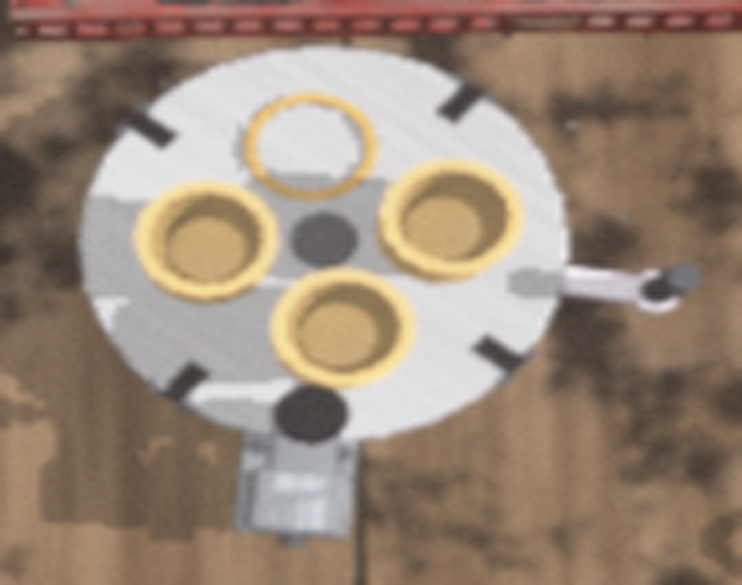

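View pics/scene0z.png

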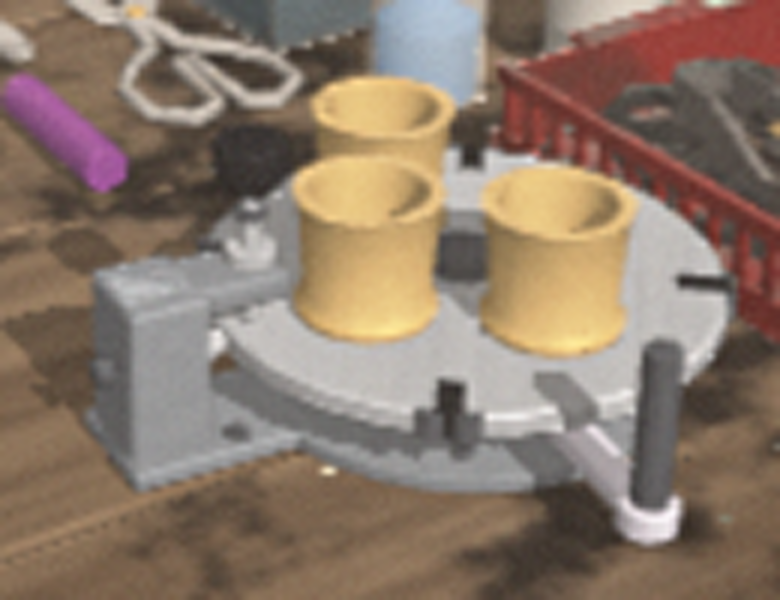

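```bash
cat > h.py <<'E'
import numpy as np, cv2
from plant import *
K=np.array([[423.57913303112593,0,252.78775563404935],[0,423.57913303112593,199.92683051659384],[0,0,1]])
def ray(c,u,v,z):
    K=c["K"];T=c["T"]
    d=T[:3,:3]@np.linalg.inv(np.array(K))@np.array([u,v,1.]); o=T[:3,3]
    return o+d*(z-o[2])/d[2]
def proj(c,p):
    T=np.array(c["T"]); q=np.array(c["K"])@(T[:3,:3].T@(np.array(p)-T[:3,3])); return q[:2]/q[2]
E
python3 - <<'E'
from h import *
c=read_camera("top"); s=read_camera("scene")
Z=lambda x,y,z: ray(c,215+x/5.5-.5,135+y/4.5-.5,z)
S=lambda x,y,z: ray(s,205+x/6-.5,180+y/6-.5,z)
pts=dict(hub=(324,240,.05),knob=(311,413,.135),s1=(147,127,.05),s2=(463,101,.05),s3=(500,354,.05),s4=(186,381,.05),ptop=(685,275,.102),pfoot=(658,290,.034),dl=(79,240,.05),dr=(570,240,.05),dt=(325,45,.05),headL=(234,530,.08),headR=(353,538,.08))
P={k:Z(*v) for k,v in pts.items()}
for k,v in P.items(): print(k,v.round(4))
print("rectcheck disc centre from slots")
sl=np.array([P[k][:2] for k in ("s1","s2","s3","s4")]); print(sl.mean(0))
C=np.r_[(sl.mean(0)+0)]
print("scene: post top",S(663,345,.102),"foot",S(650,500,.034)," knob",S(258,158,.135))
for k,v in P.items():
    d=v[:2]-C; print(k,np.hypot(*d).round(4),np.degrees(np.arctan2(d[1],d[0])).round(1))
for k,v in dict(jar=(183,130,.09),wax=(193,287,.026),bar=(169,211,.02)).items(): print(k,ray(c,*v).round(3))
E
```

```text
hub [0.5649 0.0535 0.05  ]
knob [0.4619 0.0653 0.135 ]
s1 [0.632  0.1354 0.05  ]
s2 [ 0.6446 -0.0138  0.05  ]
s3 [ 0.4982 -0.0267  0.05  ]
s4 [0.4853 0.1193 0.05  ]
ptop [ 0.5356 -0.1037  0.102 ]
pfoot [ 0.5353 -0.1045  0.034 ]
dl [0.5669 0.1681 0.05  ]
dr [ 0.5629 -0.0614  0.05  ]
dt [0.6787 0.0505 0.05  ]
headL [0.4015 0.0988 0.08  ]
headR [0.3962 0.0457 0.08  ]
rectcheck disc centre from slots
[0.56502003 0.05355085]
scene: post top [ 0.53249695 -0.10438198  0.102     ] foot [ 0.53212294 -0.10569824  0.034     ]  knob [0.45174788 0.04562992 0.135     ]
hub 0.0001 -172.9
knob 0.1037 173.5
s1 0.1057 50.7
s2 0.1042 -40.2
s3 0.1044 -129.8
s4 0.1033 140.5
ptop 0.16 -100.6
pfoot 0.1608 -100.7
dl 0.1145 89.1
dr 0.115 -91.0
dt 0.1137 -1.5
headL 0.1697 164.5
headR 0.169 -177.4
jar [0.71 0.28 0.09]
wax [0.315 0.264 0.026]
bar [0.512 0.328 0.02 ]
```

The four dark slots in the disc rim come out at about 90° spacing. The nearest one is at 140.5° and the knob at 173.5°, so about 33° of turn is needed, which puts the post near -67.6°. I'll use this to cross-check the felt click. First I close the gripper, turn it, and travel high to behind the post.

```bash
cat >> h.py <<'E'
from scipy.spatial.transform import Rotation as R
C0=np.array([0.565,0.0535])
def to(x,y,ztip):
    s=read_state(); Rm=R.from_rotvec(s["orientation"]).as_matrix(); p=np.array(s["tool_pos"])
    d=np.array([x,y,ztip+0.186])-p
    print("yaw",np.degrees(np.arctan2(Rm[1,0],Rm[0,0])).round(2),"tilt z",Rm[:,2].round(4),"tip",(p+0.186*Rm[:,2]).round(4),"shift tool cm",(Rm.T@d*100).round(2),"F",np.round(s["force"],2),"t",s["t"])
E
python3 -m creep '[[[0,0,0],[0,0,-6]],[[0,0,0],[0,0,-6]],[[0,0,0],[0,0,0]],[[0,0,0],[0,0,0]]]' 0 10
python3 - <<'E'
from h import *
to(.495,-.098,.22); to(.495,-.098,.07)
s=read_camera("scene"); print(proj(s,[.462,.0653,.135]))
E
```

```text
t: 0.58
tool_pos: [0.1732, 0.5745, 0.4046]
orientation: [-0.136, -3.139, 0.0]
force: [-0.5, 0.3, 0.2]
opening: 0.0707
yaw 175.04 tilt z [-1.e-04 -2.e-04 -1.e+00] tip [0.1731 0.5744 0.2186] shift tool cm [-37.88 -64.21  -0.13] F [-0.53  0.33  0.17] t 0.5833
yaw 175.04 tilt z [-1.e-04 -2.e-04 -1.e+00] tip [0.1731 0.5744 0.2186] shift tool cm [-37.88 -64.21  14.87] F [-0.53  0.33  0.17] t 0.5833
[246.67830611 201.57907219]
```

```bash
python3 -m creep '[[[-1.9,-3.2,0],[0,0,0]],[[-1.9,-3.2,0],[0,0,0]],[[-1.9,-3.2,0],[0,0,0]],[[-1.9,-3.2,0],[0,0,0]],[[-1.9,-3.2,0],[0,0,0]],[[-1.9,-3.2,0],[0,0,0]],[[-1.9,-3.2,0],[0,0,0]],[[-1.9,-3.2,0],[0,0,0]],[[-1.9,-3.2,0],[0,0,0]],[[-1.9,-3.2,0],[0,0,0]]]'
python3 -m creep '[[[-1.9,-3.2,0],[0,0,0]],[[-1.9,-3.2,0],[0,0,0]],[[-1.9,-3.2,0],[0,0,0]],[[-1.9,-3.2,0],[0,0,0]],[[-1.9,-3.2,0],[0,0,0]],[[-1.9,-3.2,0],[0,0,0]],[[-1.9,-3.2,0],[0,0,0]],[[-1.9,-3.2,0],[0,0,0]],[[-1.9,-3.2,0],[0,0,0]],[[0,0,0],[0,0,0]],[[0,0,0],[0,0,0]]]'
python3 - <<'E'
from h import *
to(.495,-.098,.07)
c=read_camera("top"); cv2.imwrite("pics/top1.png",c["img"][:,:,::-1])
E
```

```text
t: 1.47
tool_pos: [0.3361, 0.2381, 0.405]
orientation: [0.135, 3.138, 0.001]
force: [0.2, 0.9, 0.2]
opening: 0.0017
t: 2.38
tool_pos: [0.4826, -0.0632, 0.4044]
orientation: [-0.14, -3.138, -0.0]
force: [0.2, 0.0, -0.5]
opening: 0.0003
yaw 174.87 tilt z [-8.e-04  2.e-04 -1.e+00] tip [ 0.4824 -0.0632  0.2184] shift tool cm [-1.56 -3.36 14.84] F [ 0.21  0.03 -0.49] t 2.3833
```

View pics/top1.png

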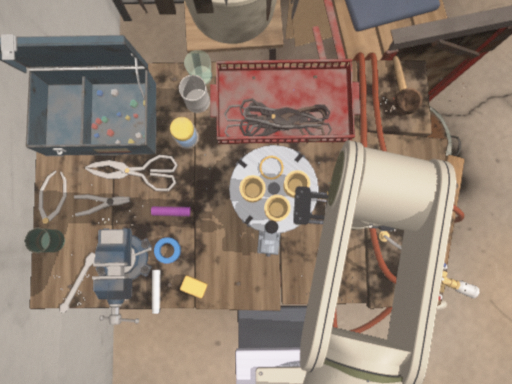

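```bash
python3 -m creep '[[[-0.4,-1.7,0],[0,0,0]],[[-0.4,-1.7,2],[0,0,0]],[[0,0,3.5],[0,0,0]],[[-0.2,0,3.5],[0,0,0]],[[-0.2,0,3.5],[0,0,0]],[[0,0,2.3],[0,0,0]],[[0,0,0],[0,0,0]],[[0,0,0],[0,0,0]]]'
python3 - <<'E'
from h import *
to(.495,-.098,.07)
c=read_camera("scene"); cv2.imwrite("pics/scene2.png",cv2.resize(c["img"][150:300,170:370,::-1],None,fx=4,fy=4,interpolation=cv2.INTER_CUBIC))
c=read_camera("wrist"); cv2.imwrite("pics/wrist2.png",c["img"][:,:,::-1])
E
```

```text
t: 3.1
tool_pos: [0.4906, -0.095, 0.2561]
orientation: [-0.13, -3.136, -0.001]
force: [0.9, -0.0, 0.8]
opening: 0.0006
yaw 175.26 tilt z [-0.0029  0.0011 -1.    ] tip [ 0.4901 -0.0948  0.0701] shift tool cm [-0.46 -0.26  0.01] F [ 0.87 -0.04  0.78] t 3.1
```

View pics/scene2.png

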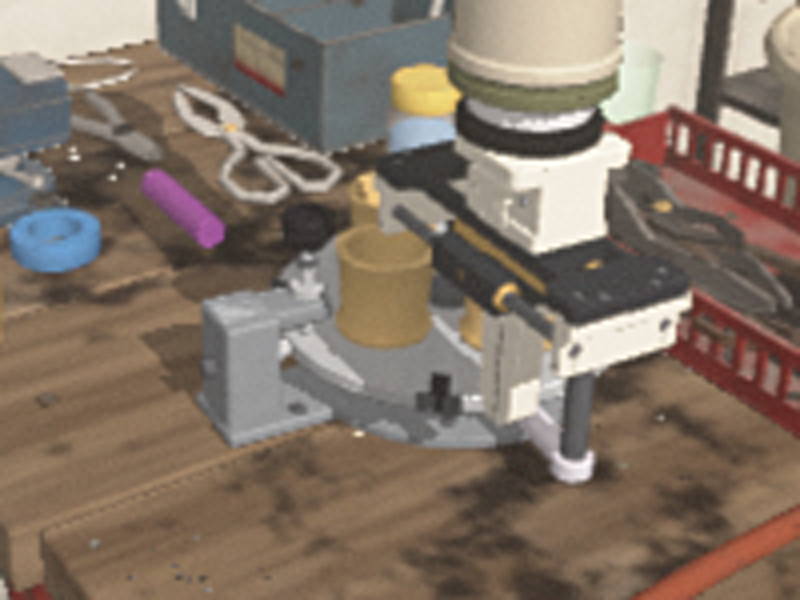

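View pics/wrist2.png

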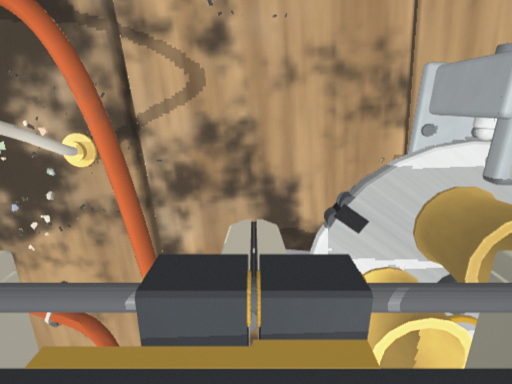

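```bash
python3 -m creep '[[[-0.5,-0.3,0],[0,0,0]],[[-0.5,-0.3,0],[0,0,0]],[[-0.5,0,0],[0,0,0]],[[-0.5,0,0],[0,0,0]],[[-0.2,0,0],[0,0,0]],[[-0.2,0,0],[0,0,0]],[[-0.2,0,0],[0,0,0]],[[-0.2,0,0],[0,0,0]]]'
python3 - <<'E'
from h import *
to(.518,-.1,.07)
E
python3 -m creep '[[[-0.1,0,0],[0,0,0]],[[-0.1,0,0],[0,0,0]],[[-0.1,0,0],[0,0,0]]]'
python3 - <<'E'
from h import *
to(.518,-.1,.07)
E
```

```text
t: 3.87
tool_pos: [0.5186, -0.1046, 0.2564]
orientation: [-0.131, -3.137, -0.0]
force: [-4.8, -1.4, 2.3]
opening: 0.0006
yaw 175.23 tilt z [-1.6e-03  1.0e-04 -1.0e+00] tip [ 0.5183 -0.1046  0.0704] shift tool cm [0.1  0.46 0.04] F [-4.77 -1.44  2.34] t 3.8667
t: 4.12
tool_pos: [0.5216, -0.105, 0.2564]
orientation: [-0.131, -3.138, 0.0]
force: [-3.4, -2.0, -0.5]
opening: 0.0008
yaw 175.22 tilt z [-1.1e-03 -2.0e-04 -1.0e+00] tip [ 0.5214 -0.1051  0.0704] shift tool cm [0.4  0.47 0.04] F [-3.42 -2.02 -0.48] t 4.1167
```

```bash
python3 -m creep '[[[-0.28,-0.04,0],[0,0,-0.9]],[[-0.28,-0.04,0],[0,0,-0.9]],[[-0.28,-0.04,0],[0,0,-0.9]],[[-0.28,-0.04,0],[0,0,-0.9]],[[-0.28,-0.04,0],[0,0,-0.9]],[[-0.28,-0.04,0],[0,0,-0.9]],[[-0.28,-0.04,0],[0,0,-0.9]],[[-0.28,-0.04,0],[0,0,-0.9]]]'
cat >> h.py <<'E'
def pol():
    s=read_state(); Rm=R.from_rotvec(s["orientation"]).as_matrix(); p=np.array(s["tool_pos"])+0.186*Rm[:,2]
    d=p[:2]-C0; a=np.arctan2(d[1],d[0]); F=np.array(s["force"])
    t=np.array([-np.sin(a),np.cos(a)]); r=np.array([np.cos(a),np.sin(a)])
    print("t",round(s["t"],2),"finger ang",np.degrees(a).round(2),"post~",np.degrees(a).round(2)+5.9,"rad",np.hypot(*d).round(4),"push dir",np.degrees(np.arctan2(Rm[1,0],Rm[0,0])).round(1)-180,"Ft",(-F[:2]@t).round(2),"Fr",(F[:2]@r).round(2),"Fz",F[2].round(2), "z",p[2].round(4))
E
python3 -c "
from h import *
pol()"
```

```text
t: 4.78
tool_pos: [0.5444, -0.1087, 0.2567]
orientation: [0.069, -3.141, -0.0]
force: [-3.3, -1.6, -1.7]
opening: 0.0003
t 4.78 finger ang -97.25 post~ -91.35 rad 0.1635 push dir -357.5 Ft 3.11 Fr 2.04 Fz -1.74 z 0.0707
```

```bash
python3 -m creep '[[[-0.28,-0.04,0],[0,0,-0.9]],[[-0.28,-0.04,0],[0,0,-0.9]],[[-0.28,-0.04,0],[0,0,-0.9]],[[-0.28,-0.04,0],[0,0,-0.9]],[[-0.28,-0.04,0],[0,0,-0.9]],[[-0.28,-0.04,0],[0,0,-0.9]],[[-0.28,-0.04,0],[0,0,-0.9]],[[-0.28,-0.04,0],[0,0,-0.9]],[[-0.28,-0.04,0],[0,0,-0.9]]]'
python3 -c "
from h import *
pol()
c=read_camera('top');cv2.imwrite('pics/top3.png',cv2.resize(c['img'][135:265,215:350,::-1],None,fx=5.5,fy=4.5,interpolation=cv2.INTER_CUBIC))"
```

```text
t: 5.53
tool_pos: [0.5698, -0.1096, 0.2567]
orientation: [0.291, -3.128, -0.0]
force: [-2.9, -0.7, -1.7]
opening: 0.0005
t 5.53 finger ang -88.33 post~ -82.42999999999999 rad 0.1632 push dir -349.4 Ft 2.88 Fr 0.65 Fz -1.7 z 0.0707
```

View pics/top3.png

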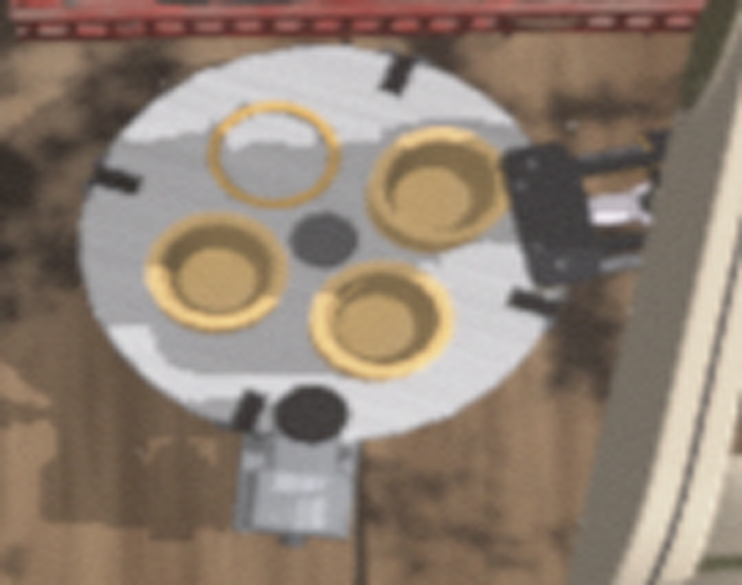

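Slots now appear at (250,410), (120,180), (397,74) and (528,302) in the zoomed view, and the knob at (311,413). I'll compute the table angle from these.

```bash
cat >> h.py <<'E'
def slots(pts):
    c=read_camera("top")
    for x,y in pts:
        d=ray(c,215+x/5.5-.5,135+y/4.5-.5,.05)[:2]-C0; print(np.degrees(np.arctan2(d[1],d[0])).round(1),np.hypot(*d).round(4))
E
python3 -c "
from h import *
slots([(250,410),(120,180),(397,74),(528,302)])"
```

```text
159.3 0.1032
69.1 0.1017
-20.9 0.1027
-111.6 0.1013
```

```bash
python3 -m creep '[[[-0.28,-0.05,0],[0,0,-0.9]],[[-0.28,-0.05,0],[0,0,-0.9]],[[-0.28,-0.05,0],[0,0,-0.9]],[[-0.28,-0.05,0],[0,0,-0.9]],[[-0.28,-0.05,0],[0,0,-0.9]]]' >/dev/null; python3 -c "
from h import *
pol()"
python3 -m creep '[[[-0.14,-0.025,0],[0,0,-0.5]],[[-0.14,-0.025,0],[0,0,-0.5]]]' >/dev/null; python3 -c "
from h import *
pol()"
python3 -m creep '[[[-0.1,-0.02,0],[0,0,-0.3]],[[-0.1,-0.02,0],[0,0,-0.3]]]' >/dev/null; python3 -c "
from h import *
pol()"
```

```text
t 6.05 finger ang -83.3 post~ -77.39999999999999 rad 0.1636 push dir -344.9 Ft 3.51 Fr -0.64 Fz 0.58 z 0.0708
t 6.22 finger ang -82.35 post~ -76.44999999999999 rad 0.1638 push dir -343.9 Ft 1.78 Fr -1.1 Fz 0.95 z 0.0708
t 6.38 finger ang -81.68 post~ -75.78 rad 0.1639 push dir -343.4 Ft 2.06 Fr -0.38 Fz 1.14 z 0.0708
```

```bash
P='from h import *
pol()'
python3 -m creep '[[[-0.1,-0.01,0],[0,0,-0.3]],[[-0.1,-0.01,0],[0,0,-0.3]]]' >/dev/null; python3 -c "$P"
python3 -m creep '[[[-0.1,-0.01,0],[0,0,-0.3]],[[-0.1,-0.01,0],[0,0,-0.3]]]' >/dev/null; python3 -c "$P"
python3 -m creep '[[[-0.1,-0.01,0],[0,0,-0.3]],[[-0.1,-0.01,0],[0,0,-0.3]]]' >/dev/null; python3 -c "$P"
python3 -m creep '[[[-0.1,-0.01,0],[0,0,-0.3]],[[-0.1,-0.01,0],[0,0,-0.3]]]' >/dev/null; python3 -c "$P"
```

```text
t 6.55 finger ang -81.08 post~ -75.17999999999999 rad 0.1639 push dir -342.8 Ft 4.82 Fr -1.74 Fz 2.01 z 0.0707
t 6.72 finger ang -80.58 post~ -74.67999999999999 rad 0.1639 push dir -342.2 Ft 8.19 Fr -0.75 Fz 4.06 z 0.0707
t 6.88 finger ang -80.01 post~ -74.11 rad 0.1639 push dir -341.6 Ft 9.13 Fr -0.36 Fz 4.28 z 0.0707
t 7.05 finger ang -79.24 post~ -73.33999999999999 rad 0.1638 push dir -341.0 Ft 6.59 Fr -0.87 Fz 3.88 z 0.0707
```

```bash
P='from h import *
pol()'
python3 -m creep '[[[-0.1,-0.01,0],[0,0,-0.3]]]' >/dev/null; python3 -c "$P"
python3 -m creep '[[[-0.1,-0.01,0],[0,0,-0.3]]]' >/dev/null; python3 -c "$P"
python3 -m creep '[[[-0.1,-0.01,0],[0,0,-0.3]]]' >/dev/null; python3 -c "$P"
python3 -c "
from h import *
c=read_camera('top');cv2.imwrite('pics/top4.png',cv2.resize(c['img'][135:265,215:350,::-1],None,fx=5.5,fy=4.5,interpolation=cv2.INTER_CUBIC))"
```

```text
t 7.13 finger ang -78.84 post~ -72.94 rad 0.1638 push dir -340.7 Ft 6.25 Fr -1.15 Fz 3.48 z 0.0707
t 7.22 finger ang -78.44 post~ -72.53999999999999 rad 0.1638 push dir -340.4 Ft 5.05 Fr -1.08 Fz 3.05 z 0.0707
t 7.3 finger ang -78.02 post~ -72.11999999999999 rad 0.1638 push dir -340.1 Ft 4.53 Fr 0.19 Fz 2.2 z 0.0708
```

View pics/top4.png

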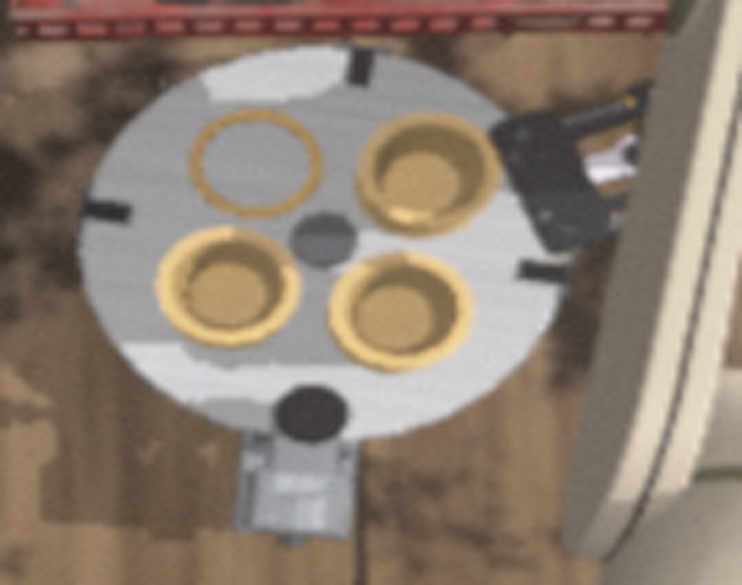

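```bash
P='from h import *
pol()'
python3 -c "
from h import *
slots([(106,211),(360,67),(543,272)])"
python3 -m creep '[[[-0.1,-0.01,0],[0,0,-0.3]]]' >/dev/null; python3 -c "$P"
python3 -m creep '[[[-0.1,-0.01,0],[0,0,-0.3]]]' >/dev/null; python3 -c "$P"
```

```text
79.8 0.1034
-10.8 0.1023
-101.3 0.1037
t 7.48 finger ang -77.58 post~ -71.67999999999999 rad 0.1637 push dir -339.8 Ft 3.22 Fr -0.14 Fz 0.42 z 0.0707
t 7.57 finger ang -77.12 post~ -71.22 rad 0.1637 push dir -339.5 Ft 3.56 Fr 0.52 Fz 0.83 z 0.0708
```

```bash
P='from h import *
pol()'
python3 -m creep '[[[-0.08,-0.01,0],[0,0,-0.3]]]' >/dev/null; python3 -c "$P"
python3 -m creep '[[[-0.08,-0.01,0],[0,0,-0.3]]]' >/dev/null; python3 -c "$P"
python3 -m creep '[[[0,0,0],[0,0,0]],[[0,0,0],[0,0,0]]]' >/dev/null; python3 -c "$P
c=read_camera('top');cv2.imwrite('pics/top5.png',cv2.resize(c['img'][135:265,215:350,::-1],None,fx=5.5,fy=4.5,interpolation=cv2.INTER_CUBIC))"
```

```text
t 7.65 finger ang -76.76 post~ -70.86 rad 0.1636 push dir -339.2 Ft 1.13 Fr 1.07 Fz 0.37 z 0.0708
t 7.73 finger ang -76.43 post~ -70.53 rad 0.1636 push dir -338.8 Ft 1.04 Fr 1.5 Fz -0.76 z 0.0708
t 7.9 finger ang -76.39 post~ -70.49 rad 0.1634 push dir -338.9 Ft 0.01 Fr 0.18 Fz -0.75 z 0.0709
```

View pics/top5.png

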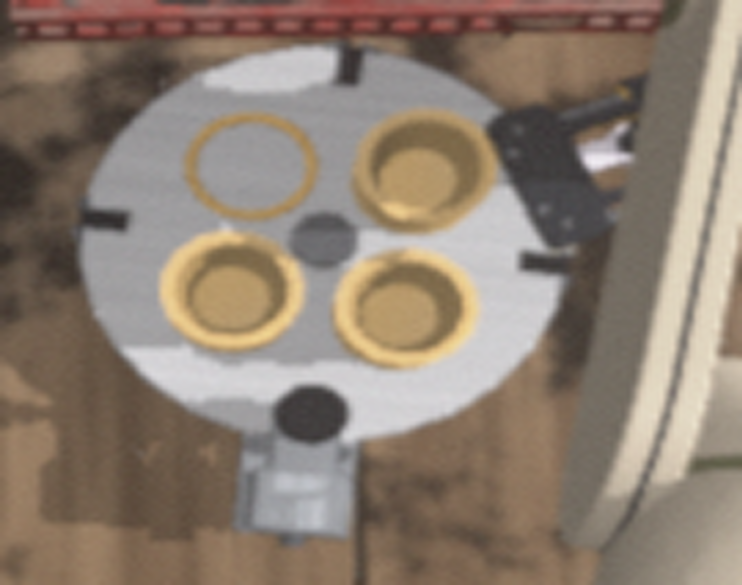

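```bash
python3 -c "
from h import *
slots([(105,219),(349,65),(546,263)])"
cat >> h.py <<'E'
def diff():
    c=read_camera("top"); return c
E
```

```text
82.3 0.1032
-7.9 0.1027
-98.3 0.1044
```

```bash
cat >> h.py <<'E'
def polar():
    c=read_camera("top"); g=cv2.cvtColor(c["img"],cv2.COLOR_RGB2GRAY).astype(np.float32)
    A=np.radians(np.arange(0,360,0.25)); rr=np.linspace(.098,.110,7)
    T=np.array(c["T"]);Kk=np.array(c["K"])
    P=np.stack([C0[0]+rr[:,None]*np.cos(A),C0[1]+rr[:,None]*np.sin(A),np.full((7,len(A)),.05)],-1).reshape(-1,3)
    q=(P-T[:3,3])@T[:3,:3]@Kk.T; uv=(q[:,:2]/q[:,2:]).reshape(7,len(A),2).astype(np.float32)
    I=cv2.remap(g,uv[...,0],uv[...,1],cv2.INTER_LINEAR).mean(0)
    return np.degrees(A),I
E
python3 - <<'E'
from h import *
a,I=polar()
for lo,hi in((60,105),(-25,10),(-115,-90)):
    aa=(a+180-0)%360-180
    m=(aa>lo)&(aa<hi); x=aa[m]; i=I[m]; o=np.argsort(x); x=x[o]; i=i[o]
    k=i.argmin(); w=np.clip(np.median(i)*.75-i,0,None)*(abs(x-x[k])<8)
    print(lo,hi,(x*w).sum()/w.sum(), i.min(), np.median(i))
E
python3 -c "
from h import *
pol()"
```

```text
60 105 84.39340591862651 50.407227 154.26047
-25 10 -6.512990203150695 57.513115 148.63058
-115 -90 -95.56484954656887 67.75126 195.15652
t 8.05 finger ang -76.5 post~ -70.6 rad 0.1634 push dir -338.9 Ft 0.27 Fr -0.19 Fz 0.56 z 0.0709
```

```bash
python3 -m creep '[[[0.5,0,0],[0,0,0]],[[0.5,0,0],[0,0,0]],[[0,0,0],[0,0,0]]]'; python3 - <<'E'
from h import *
for n in range(2):
  a,I=polar()
  for lo,hi in((60,105),(-25,10),(-115,-90)):
    aa=(a+180-0)%360-180
    m=(aa>lo)&(aa<hi); x=aa[m]; i=I[m]; o=np.argsort(x); x=x[o]; i=i[o]
    k=i.argmin(); w=np.clip(np.median(i)*.75-i,0,None)*(abs(x-x[k])<8)
    print(lo,hi,(x*w).sum()/w.sum())
pol()
to(.462,.0653,.17)
c=read_camera('top');cv2.imwrite('pics/top6.png',cv2.resize(c['img'][135:265,215:350,::-1],None,fx=5.5,fy=4.5,interpolation=cv2.INTER_CUBIC))
c=read_camera("scene"); cv2.imwrite("pics/scene6.png",cv2.resize(c["img"][150:300,170:370,::-1],None,fx=4,fy=4,interpolation=cv2.INTER_CUBIC))
E
```

```text
t: 8.3
tool_pos: [0.5927, -0.1094, 0.2565]
orientation: [0.575, -3.088, -0.0]
force: [-0.3, -0.4, 0.8]
opening: -0.0
60 105 84.50689479353649
-25 10 -6.16825556837137
-115 -90 -95.4849595871462
60 105 84.49988957016923
-25 10 -6.161705748852181
-115 -90 -95.44471010761028
t 8.4 finger ang -80.15 post~ -74.25 rad 0.1652 push dir -338.9 Ft 0.24 Fr 0.49 Fz 0.36 z 0.0708
yaw -158.9 tilt z [ 0.e+00  1.e-04 -1.e+00] tip [ 0.5933 -0.1092  0.0708] shift tool cm [ 5.96 21.01 -9.92] F [-0.15 -0.52  0.36] t 8.4
```

View pics/top6.png

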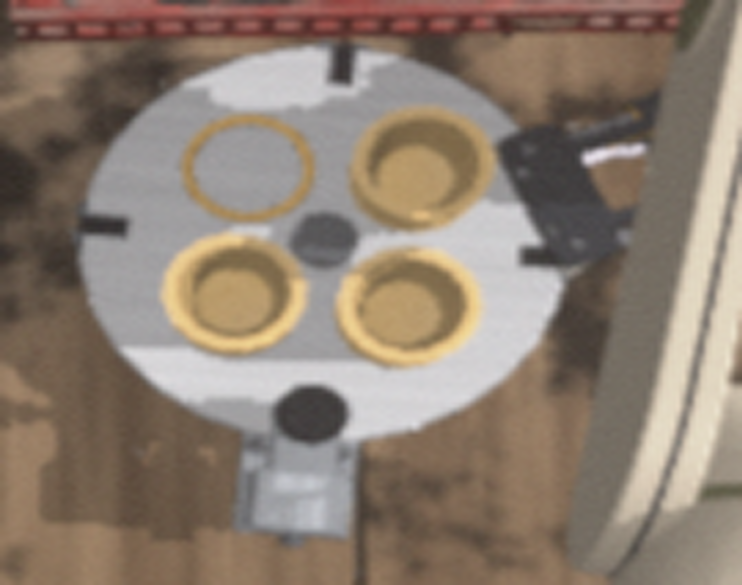

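View pics/scene6.png

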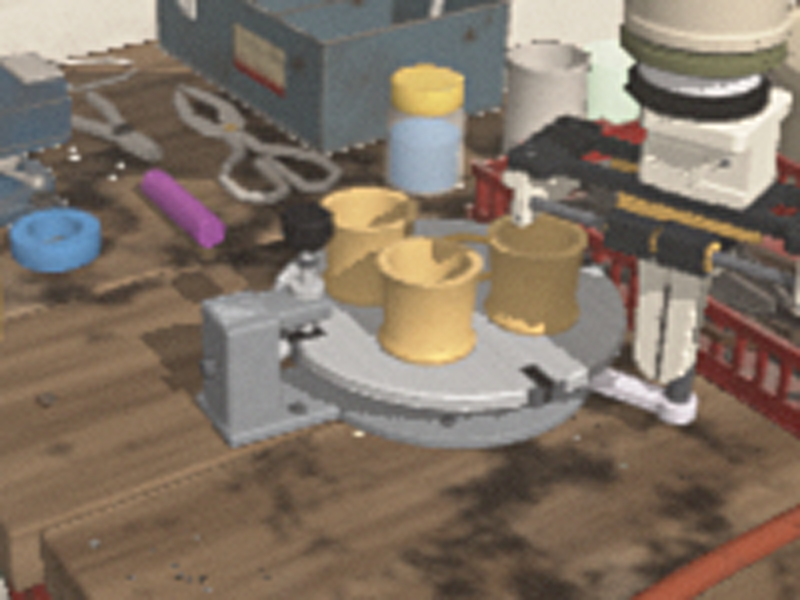

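The table stands still with the slots about 90° apart and one under the knob, and the push force rose to 9 N, fell off and vanished. So it has clicked into the detent. Now I go up and over to the knob.

```bash
python3 -m creep '[[[0,0,-2],[0,0,0]],[[0,0,-3.5],[0,0,0]],[[0,0,-3.5],[0,0,0]],[[0,0,-3.5],[0,0,0]],[[0,0,-2.5],[0,0,0]],[[1,3.5,0],[0,0,0]],[[1,3.5,0],[0,0,0]],[[1,3.5,0],[0,0,0]],[[1,3.5,0],[0,0,0]],[[1,3.5,0],[0,0,0]],[[1,3.5,0],[0,0,0]]]'
python3 -m creep '[[[0,0,1],[0,0,0]],[[0,0,1.5],[0,0,0]],[[0,0,1.5],[0,0,0]],[[0,0,1],[0,0,0]],[[0,0,0],[0,0,0]],[[0,0,0],[0,0,0]],[[0,0,0],[0,0,0]]]'
python3 - <<'E'
from h import *
to(.462,.0653,.14)
c=read_camera("scene"); cv2.imwrite("pics/scene7.png",cv2.resize(c["img"][150:300,170:370,::-1],None,fx=4,fy=4,interpolation=cv2.INTER_CUBIC))
E
```

```text
t: 9.42
tool_pos: [0.4607, 0.0663, 0.4068]
orientation: [-0.575, 3.088, 0.0]
force: [0.1, 0.5, 0.0]
opening: 0.0005
t: 10.0
tool_pos: [0.4623, 0.065, 0.3575]
orientation: [-0.575, 3.088, -0.0]
force: [-0.7, -0.5, -0.2]
opening: 0.0002
yaw -158.9 tilt z [ 8.e-04  0.e+00 -1.e+00] tip [0.4624 0.065  0.1715] shift tool cm [0.02 0.04 3.15] F [-0.72 -0.47 -0.19] t 10.0
```

View pics/scene7.png

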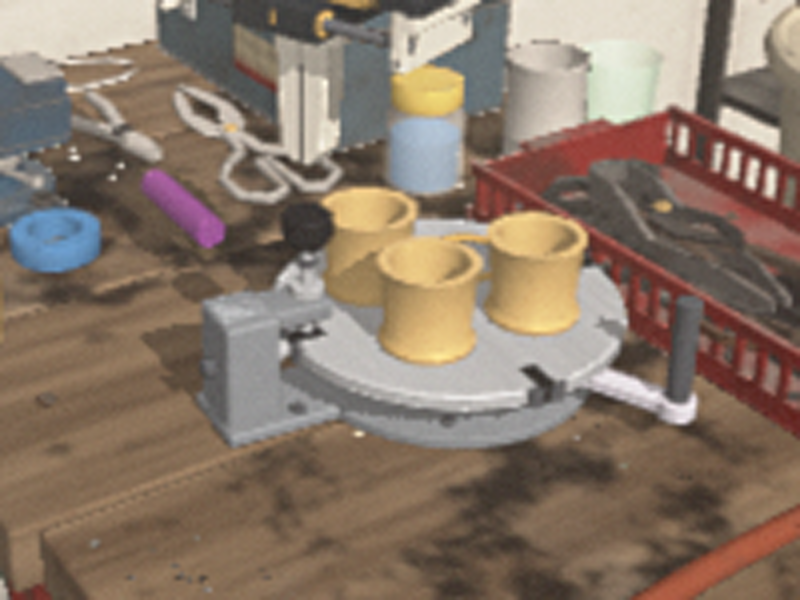

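The closed fingertips hang over the black knob (307,225 in this view). The post has stayed at (685,350) and the slot is under the knob. I'll descend until contact.

```bash
P='from h import *
to(.462,.0653,.12)'
python3 -m creep '[[[0,0,0.8],[0,0,0]],[[0,0,0.8],[0,0,0]],[[0,0,0.8],[0,0,0]],[[0,0,0.4],[0,0,0]],[[0,0,0.2],[0,0,0]],[[0,0,0],[0,0,0]]]' >/dev/null; python3 -c "$P"
python3 -m creep '[[[0,0,0.2],[0,0,0]],[[0,0,0.2],[0,0,0]],[[0,0,0],[0,0,0]]]' >/dev/null; python3 -c "$P"
python3 -m creep '[[[0,0,0.2],[0,0,0]],[[0,0,0.2],[0,0,0]],[[0,0,0],[0,0,0]]]' >/dev/null; python3 -c "$P"
```

```text
yaw -158.88 tilt z [-1.6e-03 -1.0e-04 -1.0e+00] tip [0.4613 0.0652 0.1398] shift tool cm [-0.04 -0.01  1.98] F [-0.52  0.44 -0.1 ] t 10.55
yaw -158.87 tilt z [-0.  0. -1.] tip [0.4619 0.0652 0.1366] shift tool cm [-0.01  0.    1.66] F [-1.04 -0.79  0.68] t 10.8
yaw -158.87 tilt z [ 6.e-04  0.e+00 -1.e+00] tip [0.4621 0.0652 0.1328] shift tool cm [0.   0.01 1.28] F [ 0.43 -0.42  2.9 ] t 11.05
```

```bash
P='from h import *
to(.462,.0653,.12)'
for i in 1; do python3 -m creep '[[[0,0,0.2],[0,0,0]],[[0,0,0],[0,0,0]]]' >/dev/null; python3 -c "$P"; done
python3 -m creep '[[[0,0,0.2],[0,0,0]],[[0,0,0],[0,0,0]]]' >/dev/null; python3 -c "$P"
python3 -m creep '[[[0,0,0.2],[0,0,0]],[[0,0,0],[0,0,0]]]' >/dev/null; python3 -c "$P"
```

```text
yaw -158.88 tilt z [ 5.e-04  0.e+00 -1.e+00] tip [0.4621 0.0652 0.1307] shift tool cm [-0.    0.01  1.07] F [0.81 0.52 2.7 ] t 11.2167
yaw -158.88 tilt z [ 4.e-04  0.e+00 -1.e+00] tip [0.4621 0.0652 0.1286] shift tool cm [-0.    0.01  0.86] F [1.32 1.26 2.11] t 11.3833
yaw -158.88 tilt z [ 3.e-04  0.e+00 -1.e+00] tip [0.462  0.0652 0.1265] shift tool cm [-0.01  0.01  0.65] F [ 1.49 -0.16  2.7 ] t 11.55
```

```bash
P='from h import *
to(.462,.0653,.12)'
python3 -m creep '[[[0,0,0.2],[0,0,0]],[[0,0,0.2],[0,0,0]],[[0,0,0],[0,0,0]]]' >/dev/null; python3 -c "$P"
python3 -m creep '[[[0,0,0.15],[0,0,0]],[[0,0,0],[0,0,0]]]' >/dev/null; python3 -c "$P"
python3 -m creep '[[[0,0,0.15],[0,0,0]],[[0,0,0],[0,0,0]]]' >/dev/null; python3 -c "$P"
```

```text
yaw -158.88 tilt z [ 3.e-04  0.e+00 -1.e+00] tip [0.462  0.0652 0.1225] shift tool cm [-0.01  0.01  0.25] F [1.35 0.74 4.11] t 11.8
yaw -158.87 tilt z [ 6.e-04 -0.e+00 -1.e+00] tip [0.4622 0.0652 0.1214] shift tool cm [0.   0.01 0.14] F [ 0.84 -0.19  5.69] t 11.9667
yaw -158.88 tilt z [ 8.e-04  0.e+00 -1.e+00] tip [0.4623 0.0652 0.1203] shift tool cm [0.01 0.01 0.03] F [-1.2  -0.11  9.18] t 12.1333
```

```bash
P='from h import *
to(.462,.0653,.12)'
python3 -m creep '[[[0,0,0.15],[0,0,0]],[[0,0,0],[0,0,0]],[[0,0,0],[0,0,0]]]' >/dev/null; python3 -c "$P"
python3 -m creep '[[[0,0,0.1],[0,0,0]],[[0,0,0],[0,0,0]],[[0,0,0],[0,0,0]]]' >/dev/null; python3 -c "$P"
```

```text
yaw -158.88 tilt z [ 0.001  0.    -1.   ] tip [0.4624 0.0652 0.1193] shift tool cm [ 0.01  0.01 -0.07] F [-3.46 -1.03 11.27] t 12.3833
yaw -158.87 tilt z [ 0.0012 -0.     -1.    ] tip [0.4624 0.0652 0.1185] shift tool cm [ 0.02  0.01 -0.15] F [-3.34 -0.08 13.92] t 12.6333
```

The force stayed flat at 2–3 N over the pin's travel, then climbed at about 2.5 N/mm, so the pin is home and only the knob spring is compressing. I'll lift off and look.

```bash
python3 -m creep '[[[0,0,-0.4],[0,0,0]],[[0,0,-0.4],[0,0,0]],[[0,0,-1],[0,0,0]],[[0,0,-3],[0,0,0]],[[0,0,-3],[0,0,0]],[[1,-3,-3],[0,0,0]],[[1,-3,0],[0,0,0]],[[1,-3,0],[0,0,0]],[[1,-3,0],[0,0,0]],[[0,0,0],[0,0,0]],[[0,0,0],[0,0,0]],[[0,0,0],[0,0,0]]]'
python3 - <<'E'
from h import *
c=read_camera("scene"); cv2.imwrite("pics/scene8.png",cv2.resize(c["img"][150:300,170:370,::-1],None,fx=4,fy=4,interpolation=cv2.INTER_CUBIC))
c=read_camera('top');cv2.imwrite('pics/top8.png',cv2.resize(c['img'][100:310,140:350,::-1],None,fx=2.8,fy=2.8,interpolation=cv2.INTER_CUBIC))
for k,v in dict(knob123=(.462,.0653,.123),knob135=(.462,.0653,.135)).items():
    q=proj(read_camera("scene"),v); print(k,((q-[170,150]+.5)*4).round(0))
E
```

```text
t: 13.63
tool_pos: [0.4676, -0.0595, 0.4097]
orientation: [0.574, -3.088, -0.001]
force: [0.0, -0.3, 0.6]
opening: 0.0002
knob123 [309. 226.]
knob135 [309. 208.]
```

View pics/scene8.png

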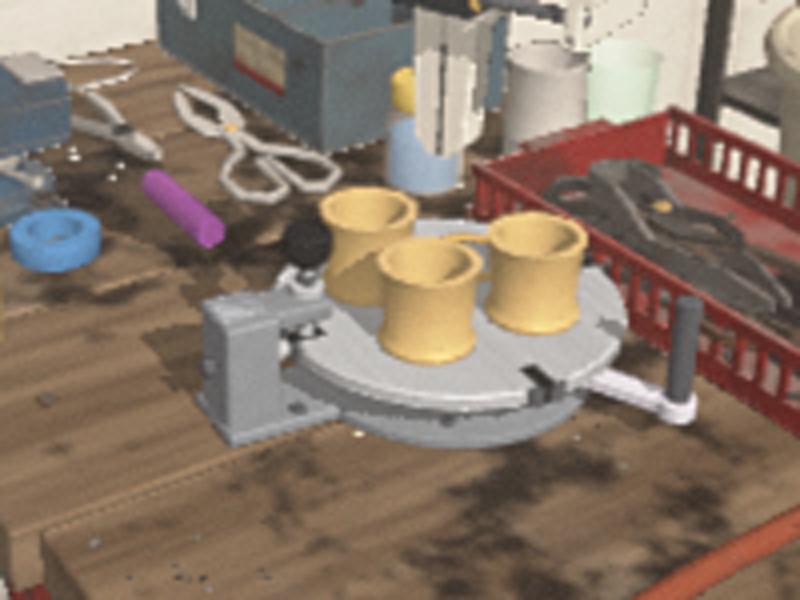

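View pics/top8.png

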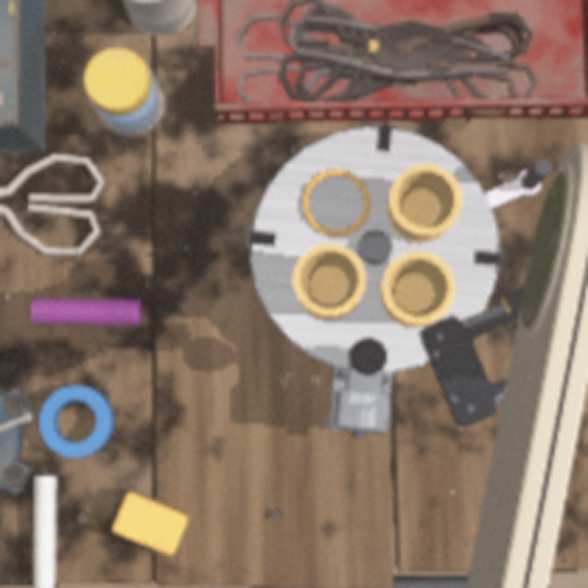

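The knob's top edge has dropped from about row 200 to 219 in the scene zoom, where 12 mm is about 18 px. The post and bystanders are in place. One last distance check before handing in.

```bash
python3 - <<'E'
from h import *
c=read_camera("top")
p=ray(c,140+540/2.8-.5,100+172/2.8-.5,.102); k=ray(c,140+368/2.8-.5,100+356/2.8-.5,.123)
print(p,k,np.hypot(*(p-k)[:2]),np.degrees(np.arctan2(*(p[:2]-C0)[::-1])))
s=read_state(); print(s["force"],s["t"])
close_job()
E
```

```text
[ 0.62197017 -0.09062701  0.102     ] [0.4616906  0.06511989 0.123     ] 0.2234874402908618 -68.43222589879807
[0.23952679 0.08963242 0.36171389] 13.8833
the job is handed in; nothing more can be done
```

The table is in the first detent anticlockwise of its start and the lock pin is pressed home. I handed the job in at about 13.9 s; no verdict is reported, so the checks below are my own.

- **Turning:** I pushed the post round with the closed fingers. The push rose to about 9 N, fell off, and the table jumped ahead by itself. I stopped there. The rim slots then stood still with one under the knob. They read within about 1° of the knob's direction, which is inside the measuring error.
- **Locking:** I pressed the knob with a highest reading of about 14 N. The force stayed at 2–4 N over some 12 mm of travel, then rose at about 2.5 N/mm, which means the pin was home and only the knob spring was compressing.
- **Last pictures:** The knob sits about 12 mm lower than before. The post and knob are about 223 mm apart in plan, within the required 180–242 mm. The jar, wax and bar look unmoved, and the robot is clear of everything.

One reading disagreed at first: a picture taken just after the click put the slots 1–2° short. The table was still moving then, and later pictures showed it settled.

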